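# Release the stuck tile tray of the colour reader with the pin

## Robot

A 6-joint arm with a two-finger parallel gripper is mounted at the origin on the work surface. World frame = base frame: x ahead of the robot, y to its left, z up, the work surface at z = 0. Lengths are in m, angles in rad, forces in N, time in s.
With the tool pointing down it reaches from about 0.325 to 0.925 m from the base axis. Payload 3.1 kg.
Tool frame: the origin (TCP) lies at the centre of the arm's flange, where the gripper is bolted on; the fingertips stand 173 mm ahead of it and the grasp point (between the pads) lies 155 mm ahead of it; z points along the fingers, y is the direction in which the jaws open and shut (so a half turn about z gives the same grasp; the last joint's range is limited). The gripper opens to 85 mm and grips with 20 to 120 N. Pads are 22 mm wide; open, the fingers measure 114 mm over their backs; the gripper's body (76 mm by 85 mm) begins 54 mm behind the grasp point. The pads swing forward as they close: fully open they stand 13 mm farther back than shut.
Start: joints at [1.172, 0.217, 1.613, -0, 1.311, -0.112], TCP at [0.177, 0.599, 0.405] pointing down, gripper open.
Joint ranges: [-2.75, 2.75], [-0.78, 2.1], [0.31, 2.55], [-1.13, 4.27], [0.13, 2.63], [-2.58, 2.58]. Speed limits (rad/s): [2.79, 2.79, 3.14, 3.14, 3.14, 3.14].

## Interface

Orientations are given as a unit quaternion [x, y, z, w].
In Python, from bench import monitor, optics, order gives the robot as it stands.
- The arm moves only by the tool move_arm, never from a script. Its arguments are lists of equal length, an entry for each row: "translation": the shift along the tool's x, y, z in units of 20 mm (1.0 is 20 mm), a list of three; "dr": the turn, a rotation vector about the tool's x, y, z in units of 0.1 rad (1.0 is 0.1 rad), a list of three; "gripper": the gripper's target within -1 to 1 (shut at 1, half-way at 0, fully open at -1). In form: {"translation": [[tx, ty, tz], ...], "dr": [[rx, ry, rz], ...], "gripper": [gripper, ...]}. A call has 1 to 12 rows; each row shifts and turns the commanded pose from where the row before left it, along the tool's axes as they then stand; what a row does not reach is not made up. A row lasts 1/10 s, in which the tool goes at most 50 mm and 8.59 degrees, less where a joint would pass 70% of its speed; a pose out of reach is approached as far as the arm can. A call with a number of a shift or a turn outside -1 to 1 is refused whole. A call with a gripper value outside its range is refused whole. The fingers move at their own pace and stop on an object; "newtons" is the grip in N (left out, the last holds). Time passes only in rows, so rows that do not move let the fingers close. It gives the time, the measured TCP pose, the force and the opening at its end, in the units of the state.
- monitor.get_obs(): the state, without advancing time (a new reading comes with each control period).
- optics.capture(name): name is "side" or "top"; returns a dict with "color" (420x560x3 uint8, blue, green, red), "fov_y" (degrees; the focal length in pixels is half the picture's height over the tangent of half this angle, whatever the lens; pixels are square), "cx", "cy" (the principal point, pixels), "R" (3x3) and "t" (3): a world point X has camera coordinates R X + t. Camera axes: x right, y down, z forward; pixel columns grow to the right and rows downward; lengths in m; the calibration is good to about 2 mm. A picture is of the moment at which its call begins. There is no depth.
- order.finish_job(): hands the job in, once; it reports no verdict.
The state is a dict: "time": time; "q": joint angles; "dq": joint speeds; "tau": joint torques, N m; "eef_pos": TCP position; "orientation": TCP orientation; "wrist_force": force on the tool from outside, world axes, zero at the start; "wrist_torque": the same for the moment, N m; "grip_width": opening from 0.0 (shut) to 1.0 (fully open).
Only numpy, scipy, OpenCV 4.12 (cv2) and the standard library are available. Lean on these libraries where they do the work, as an engineer would, in place of code of your own. Each camera call takes 0.05 s, during which the arm holds its last target.

## Task

The test-tile tray of the grey colour reader is latched shut. Take the wooden-handled release pin out of its block, push its steel tip straight down through the small hole in the reader's top and press the hidden spring latch until the tray springs out, gently, as 18 N on the reader or latch would break it. Then put the pin back in its block as it was, fully home, let go, and leave the mug, jar and bowl where they stand.

Things in the scene. Friction and masses are not known exactly. Their poses are not given: they have to be found in the camera images.
- case: Tile colour reader, fixed to the bench: grey sheet-metal box 170 (x) x 150 (y) x 80 mm high, bare aluminium top. Origin at the centre of its underside; z up; the tray comes out of its +x face. On top a low dark square display (50 mm, 3 mm high) centred at (+35, -30) mm; the only hole is hole. 18 N or more from the pin on any part of it (top, latch, tray) breaks it.
- hole (a point): Centre of the round access hole in the reader's top, at the level of the top face (80 mm above the bench), at (-35, +30) mm in the reader's axes. 8 mm diameter with a 1 mm chamfer, top sheet 4 mm thick; vertical.
- latch_mean (a point): Point on the hole's axis 25 mm below the top. The hidden latch, a level pad 22 mm across, waits at this point or up to 10 mm above or below it (differs each time, not measured). It pushes up with 3 N at first, 0.9 N more per mm; 6 mm down (8 to 9 N) it lets the tray go, at 7.5 mm (10 N) it meets a hard stop. It springs back up when left.
- tray (a joint): How far the tile tray has come out of the reader along the reader's +x, in m: 0 latched shut (front flush), 0.05 fully out. Its own spring drives it out within about half a second once the latch lets go, and keeps it out.
- block: Pin block, fixed to the bench: wooden block 50 x 50 mm, 70 mm high, origin at the centre of its underside, z up. An upright blind hole of 10 mm diameter, 66 mm deep, in the centre of its top holds the pin.
- pin: Release pin, 28 to 56 g: square wooden handle 18 x 18 mm, 45 mm tall, on a round steel shank of 6 mm diameter, 60 mm long, its last 4 mm tapering to a 3 mm tip. Origin on the axis at the handle's foot, where the shank begins; z up along the handle; x and y square to the handle's flat sides. At the start it stands fully home in the block, the handle's foot on the block's top.
- pin_tip (a point): The lower end of the pin's steel shank, on its axis, 60 mm below the pin's origin.
- mug: White ceramic mug, 76 mm diameter, 85 mm high, handle to its +y; origin at the centre of its underside. A bystander.
- jar: Closed grey plastic jar with a white lid, 60 mm diameter, 100 mm high; origin at the centre of its underside. A bystander.
- bowl: Terracotta bowl, 100 mm diameter at the rim, 45 mm high; origin at the centre of its underside. A bystander.
There are look-alikes about, which are no part of the job. What is shaped like the block but blue, pink or red is not meant.

How it is judged:
By the outcome, as a careful person would: the job done as asked, in the order asked, and still so for the second after the job is handed in, with the robot touching nothing.
It also fails if it takes over 64 s, if anything falls off the work surface, if the arm or the gripper's body presses on something with over 40 N, if the wrist force passes 120 N, or if a joint passes its speed limit or range.

## Working session

There is one attempt and no reset: what is moved stays moved. The work goes in short steps, Python scripts to look and compute and a tool call to move; the robot and the scene stay as the last step left them, time stands still between calls to the robot, and variables do not carry over. Pictures are saved under pics/ and viewed, and the job is handed in when it is done.

Besides the shell and the picture viewer there is one more tool, called after "Call:" by a JSON object that holds its "method" and its "body", one argument or row to a line. move_arm: Moves the arm, as the interface text tells. Its arguments: {"type":"object","properties":{"translation":{"type":"array"},"dr":{"type":"array"},"gripper":{"type":"array"},"newtons":{"type":"number"}},"required":["translation","dr","gripper"]}

```bash
mkdir -p pics; ls; cat > h.py <<'E'
import numpy as np, cv2, pickle
from bench import monitor, optics, order
def cap(n,save):
    c=optics.capture(n); cv2.imwrite('pics/%s.png'%save,c['color']); pickle.dump(c,open('pics/%s.pkl'%save,'wb')); return c
def ld(s): return pickle.load(open('pics/%s.pkl'%s,'rb'))
def K(c):
    h=c['color'].shape[0]; f=h/2/np.tan(np.radians(c['fov_y'])/2); return np.array([[f,0,c['cx']],[0,f,c['cy']],[0,0,1]])
def ray(c,u,v):
    R=np.array(c['R']);t=np.array(c['t']); d=R.T@np.linalg.solve(K(c),[u,v,1.]); return -R.T@t,d
def onz(c,u,v,z):
    o,d=ray(c,u,v); return o+d*(z-o[2])/d[2]
def proj(c,X):
    p=K(c)@(np.array(c['R'])@np.array(X)+np.array(c['t'])); return p[:2]/p[2]
E
python3 - <<'E'
from h import *
for n in('side','top'):
    c=cap(n,n+'0'); print(n,c['fov_y'],c['cx'],c['cy'],-np.array(c['R']).T@c['t'],{k:v for k,v in c.items() if k not in('color','R','t')})
print(monitor.get_obs())
E
```

```text
pics
side 54.79413074252667 274.5640195757836 208.61372055937642 [ 0.22348778 -0.58282138  0.60914247] {'fov_y': 54.79413074252667, 'cx': 274.5640195757836, 'cy': 208.61372055937642}
top 53.91220515562533 281.59885411106364 206.95060073437142 [ 0.45869907 -0.01486778  0.98201964] {'fov_y': 53.91220515562533, 'cx': 281.59885411106364, 'cy': 206.95060073437142}
{'time': 0.1, 'q': array([ 1.17180353e+00,  2.17681755e-01,  1.61477633e+00,  1.71659850e-05,
        1.31128537e+00, -1.12196274e-01]), 'dq': array([-4.82021863e-05, -3.05167600e-03, -3.10128653e-03,  1.15980492e-03,
        1.04969556e-03, -1.29022477e-03]), 'tau': array([-1.13113882e-03, -3.98072255e+01, -3.04971385e+01, -1.31445390e-04,
        4.13909118e-03, -1.35025857e-05]), 'eef_pos': array([0.17663553, 0.5991485 , 0.40349517]), 'orientation': array([ 1.42909422e-01,  9.89735187e-01, -1.03836360e-03, -2.79906281e-04]), 'wrist_force': array([-0.10491247,  0.5849669 ,  0.480375  ]), 'wrist_torque': array([-0.0121323 ,  0.04268919,  0.01252855]), 'grip_width': 1.0021732716265963}
```

View pics/side0.png

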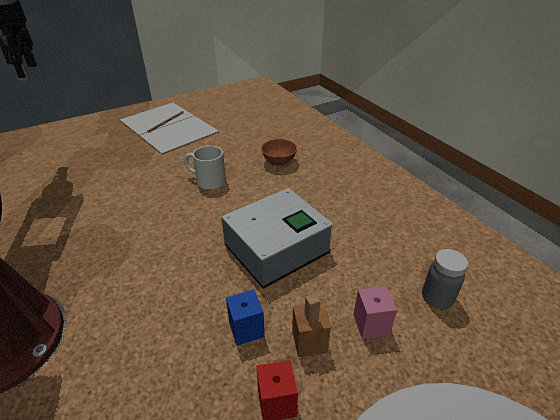

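View pics/top0.png

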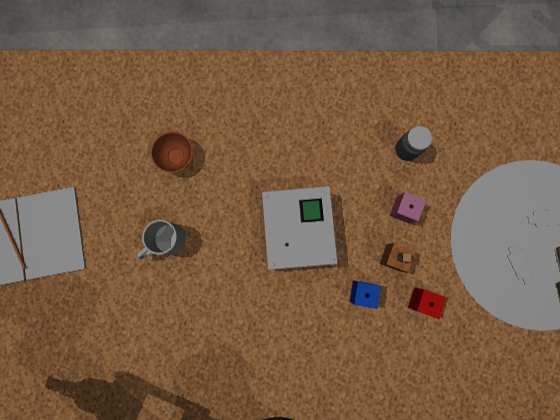

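The wooden block with the pin is at top (400,257) and side (311,330). The blue, pink and red blocks are look-alikes with empty holes. The reader is at top (300,228), with its hole at (287,244) and display at (311,210). Next I'll enlarge and measure.

```bash
python3 - <<'E'
from h import *
t=ld('top0');s=ld('side0')
a=cv2.resize(t['color'][170:330,250:450],None,fx=4,fy=4,interpolation=cv2.INTER_CUBIC)
cv2.imwrite('pics/tz.png',a)
b=cv2.resize(s['color'][180:380,210:360],None,fx=4,fy=4,interpolation=cv2.INTER_CUBIC)[:, :]
cv2.imwrite('pics/sz1.png',b[:400]);cv2.imwrite('pics/sz2.png',b[400:])
E
```

```text
(no output)
```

View pics/tz.png

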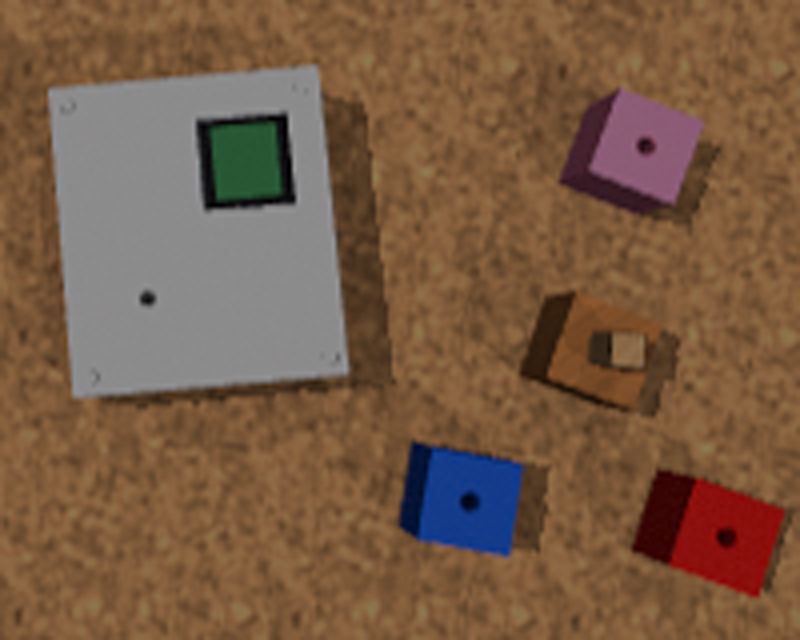

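View pics/sz1.png

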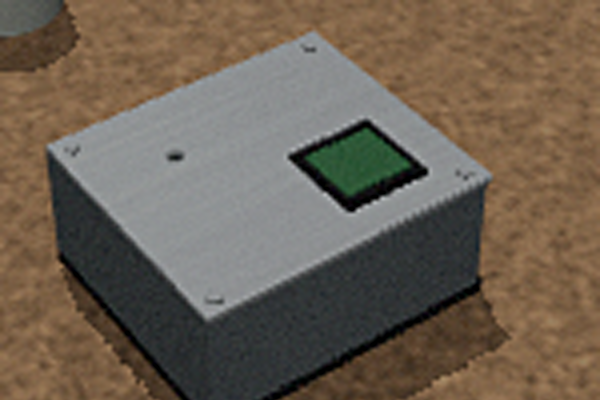

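View pics/sz2.png

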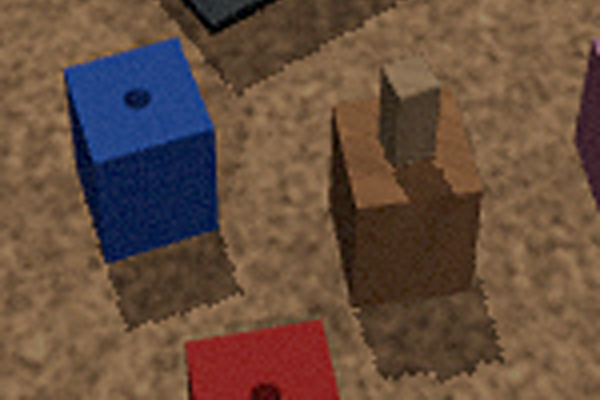

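```bash
python3 - <<'E'
from h import *
t=ld('top0');s=ld('side0')
m=lambda x,y,ox,oy:((x+.5)/4-.5+ox,(y+.5)/4-.5+oy)
# case corners top view
C=[onz(t,*m(x,y,250,170),.08) for x,y in[(50,89),(318,67),(348,373),(75,397)]]
Cs=[onz(s,*m(x,y,210,180),.08) for x,y in[(48,149),(313,32),(490,181),(207,321)]]
# order: top img: farleft(x+,y+), farright(x+,y-), nearright(x-,y-), nearleft
Cs=[Cs[1],Cs[2],Cs[3],Cs[0]]
P=[(85,75),(85,-75),(-85,-75),(-85,75)]
def fit(P,Q):
    P=np.array(P,float)/1000;Q=np.array(Q)[:,:2];p=P-P.mean(0);q=Q-Q.mean(0)
    th=np.arctan2((p[:,0]*q[:,1]-p[:,1]*q[:,0]).sum(),(p*q).sum());R=np.array([[np.cos(th),-np.sin(th)],[np.sin(th),np.cos(th)]])
    c=Q.mean(0)-R@P.mean(0);return th,c,R,np.abs(Q-(c+(R@P.T).T)).max()
for nm,c in(('top',C),('side',Cs)):
    th,ctr,R,e=fit(P,c);print(nm,'case yaw',th,ctr,'hole',ctr+R@[-.035,.03],e)
print('hole px top',onz(t,*m(147.5,298,250,170),.079),'side',onz(s,*m(176,155,210,180),.079))
# pin handle top z=.115
h=[onz(t,*m(x,y,250,170),.115) for x,y in[(612,333),(644,335),(643,366),(611,366)]]
hs=[onz(s,*m(x,y,210,180),.115) for x,y in[(380,468),(411,457),(440,487),(392,499-0)]]
print('pin',np.mean(h,0),np.mean(hs,0)); print(np.array(h)[:,:2],np.array(hs)[:,:2])
# block top z=.07: top-left, top-right..., 
b=[onz(t,*m(x,y,250,170),.07) for x,y in[(575,292),(665,328),(634,411),(547,375)]]
print('block',np.array(b)[:,:2],np.mean(b,0))
bs=[onz(s,*m(x,y,210,180),.07) for x,y in[(331,509),(480,592),(357,607)]]
print(np.array(bs)[:,:2], (bs[0]+bs[1])/2)
# handle foot? ; triangulate hole and handle top
def tri(a,b):
    A=[];y=[]
    o1,d1=ray(t,*a);o2,d2=ray(s,*b)
    M=np.stack([d1,-d2],1);k=np.linalg.lstsq(M,o2-o1,rcond=None)[0];p=o1+d1*k[0];q=o2+d2*k[1];return (p+q)/2,np.linalg.norm(p-q)
print(tri(m(147.5,298,250,170),m(176,155,210,180)))
print(tri(m(627.5,350,250,170),m(407,478,210,180)))
E
```

```text
top case yaw 0.09325470953910373 [ 0.52757679 -0.04011854] hole [ 0.48993528 -0.01350807] 0.0010323351165088673
side case yaw 0.09311848337472005 [ 0.52347576 -0.04394947] hole [ 0.48583787 -0.01733388] 0.0024852924205375215
hole px top [ 0.49015884 -0.01304179  0.079     ] side [ 0.48785175 -0.01476562  0.079     ]
pin [ 0.46422475 -0.26243257  0.115     ] [ 0.45935564 -0.26569729  0.115     ]
[[ 0.47291447 -0.25465605]
 [ 0.47203276 -0.27118907]
 [ 0.45605361 -0.27020413]
 [ 0.45589816 -0.25368104]] [[ 0.45335866 -0.25699761]
 [ 0.46654568 -0.25845146]
 [ 0.46812799 -0.27582757]
 [ 0.44939023 -0.27151252]]
block [[ 0.49582955 -0.24748589]
 [ 0.47663393 -0.29603746]
 [ 0.43161381 -0.27787553]
 [ 0.45055809 -0.23117997]] [ 0.46365884 -0.26314471  0.07      ]
[[ 0.44572652 -0.23504356]
 [ 0.47534604 -0.29735228]
 [ 0.43043484 -0.27942024]] [ 0.46053628 -0.26619792  0.07      ]
(array([ 0.4895763 , -0.01275319,  0.07687877]), np.float64(0.0014300291188289386))
(array([ 0.46320144, -0.26329694,  0.10995502]), np.float64(0.0023655410652832103))
```

```bash
python3 - <<'E'
from h import *
t=ld('top0')
a=t['color'][245:272,388:428]
cv2.imwrite('pics/hz.png',cv2.resize(a,None,fx=18,fy=18,interpolation=cv2.INTER_CUBIC))
h=cv2.cvtColor(t['color'],cv2.COLOR_BGR2HSV)[250:266,398:416]
print(t['color'][250:266,398:416].sum(2).tolist() and '')
I=cv2.resize(t['color'],None,fx=8,fy=8,interpolation=cv2.INTER_CUBIC).astype(int)
b,g,r=I[...,0],I[...,1],I[...,2]
M=((b>70)).astype(np.uint8); roi=np.zeros_like(M); roi[245*8:270*8,398*8:417*8]=1
M&=roi
cs,_=cv2.findContours(M,cv2.RETR_EXTERNAL,cv2.CHAIN_APPROX_NONE); c=max(cs,key=cv2.contourArea)
bx=cv2.boxPoints(cv2.minAreaRect(c)); bx=(bx+.5)/8-.5
w=np.array([onz(t,*p,.115)[:2] for p in bx]);print(bx,w,w.mean(0)); e=np.diff(w,axis=0);print(np.degrees(np.arctan2(e[:,1],e[:,0]))%90,np.linalg.norm(e,axis=1))
E
```

```text
[[402.97922 260.7698 ]
 [403.15427 253.76794]
 [410.2311  253.94485]
 [410.05606 260.94672]] [[ 0.45664058 -0.25494905]
 [ 0.47107924 -0.25570209]
 [ 0.47084819 -0.27033947]
 [ 0.45641407 -0.26955626]] [ 0.46374552 -0.26263672]
[87.01448332 89.09565308 86.89412217] [0.01445828 0.0146392  0.01445535]
```

View pics/hz.png

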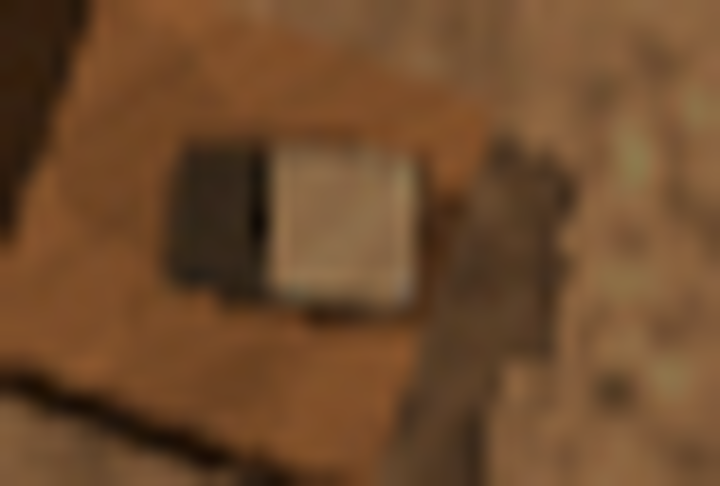

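Call:
{"method": "move_arm", "body": {
  "translation": [
    [0,0,0],
    [0,0,0],
    [0,0,0],
    [0,0,0],
    [0,0,0],
    [0,0,0],
    [0,0,0],
    [0,0,0],
    [0,0,0],
    [0,0,0],
    [0,0,0],
    [0,0,0]
  ],
  "dr": [
    [0,0,1],
    [0,0,1],
    [0,0,1],
    [0,0,1],
    [0,0,1],
    [0,0,1],
    [0,0,1],
    [0,0,1],
    [0,0,1],
    [0,0,1],
    [0,0,1],
    [0,0,1]
  ],
  "gripper": [-1,-1,-1,-1,-1,-1,-1,-1,-1,-1,-1,-1]
}}

```text
time: 1.3
eef_pos: [0.1767, 0.5993, 0.4039]
orientation: [0.678, 0.735, -0.001, 0.0]
wrist_force: [0.3, -0.7, 0.3]
grip_width: 0.999
```

The crop shows a pale square handle, turned about -3°, standing in the bare-wood block. That is the pin. I'll finish the turn and travel to it.

Call:
{"method": "move_arm", "body": {
  "translation": [
    [0,0,0],
    [-1,1,0],
    [-1,1,0],
    [-1,1,0],
    [-1,1,0],
    [-1,1,0],
    [-1,1,0],
    [-1,1,0],
    [-1,1,0],
    [-1,1,0],
    [-1,1,0],
    [-1,1,0]
  ],
  "dr": [
    [0,0,1],
    [0,0,0.3],
    [0,0,0],
    [0,0,0],
    [0,0,0],
    [0,0,0],
    [0,0,0],
    [0,0,0],
    [0,0,0],
    [0,0,0],
    [0,0,0],
    [0,0,0]
  ],
  "gripper": [-1,-1,-1,-1,-1,-1,-1,-1,-1,-1,-1,-1]
}}

```text
time: 2.5
eef_pos: [0.3875, 0.3691, 0.4041]
orientation: [0.723, 0.691, -0.0, -0.0]
wrist_force: [-0.5, 0.1, -0.3]
grip_width: 1.002
```

Call:
{"method": "move_arm", "body": {
  "translation": [
    [-1,1,0],
    [-1,1,0],
    [-1,1,0],
    [-1,1,0],
    [-1,1,0],
    [-1,0,0],
    [-1,0,0],
    [-1,0,0],
    [-1,0,0],
    [-1,0,0],
    [-1,0,0],
    [-1,0,0]
  ],
  "dr": [
    [0,0,0],
    [0,0,0],
    [0,0,0],
    [0,0,0],
    [0,0,0],
    [0,0,0],
    [0,0,0],
    [0,0,0],
    [0,0,0],
    [0,0,0],
    [0,0,0],
    [0,0,0]
  ],
  "gripper": [-1,-1,-1,-1,-1,-1,-1,-1,-1,-1,-1,-1]
}}

```text
time: 3.7
eef_pos: [0.4755, 0.125, 0.4041]
orientation: [0.723, 0.691, -0.0, -0.0]
wrist_force: [0.4, 0.7, 0.3]
grip_width: 0.996
```

Call:
{"method": "move_arm", "body": {
  "translation": [
    [-1,0,0],
    [-1,0,0],
    [-1,0,0],
    [-1,0,0],
    [-1,0,0],
    [-1,0,0],
    [-1,0,0],
    [-1,0,0],
    [-1,0,0],
    [-1,0,0],
    [-1,0,0],
    [-1,0,0]
  ],
  "dr": [
    [0,0,0],
    [0,0,0],
    [0,0,0],
    [0,0,0],
    [0,0,0],
    [0,0,0],
    [0,0,0],
    [0,0,0],
    [0,0,0],
    [0,0,0],
    [0,0,0],
    [0,0,0]
  ],
  "gripper": [-1,-1,-1,-1,-1,-1,-1,-1,-1,-1,-1,-1]
}}

```text
time: 4.9
eef_pos: [0.4645, -0.1146, 0.4041]
orientation: [0.723, 0.691, -0.0, -0.0]
wrist_force: [1.1, 0.4, -0.9]
grip_width: 0.997
```

```bash
cat >> h.py <<'E'
from scipy.spatial.transform import Rotation as Ro
def rel(target,yaw_y_deg=None):
    o=monitor.get_obs();R=Ro.from_quat(o['orientation']).as_matrix()
    print('t',o['time'],'pos',np.round(o['eef_pos'],4),'tool y deg',np.round(np.degrees(np.arctan2(R[1,1],R[0,1])),2),'tilt',np.round(R[:,2],4),'F',np.round(o['wrist_force'],2),'grip',round(o['grip_width'],3),'q',np.round(o['q'],2))
    print('units',np.round(R.T@(np.array(target)-o['eef_pos'])/.02,2))
E
python3 - <<'E'
from h import *
rel([.4625,-.264,.252])
E
```

```text
t 4.9 pos [ 0.4645 -0.1146  0.4041] tool y deg -2.64 tilt [-1.e-03  4.e-04 -1.e+00] F [ 1.08  0.39 -0.95] grip 0.997 q [-0.39 -0.1   1.95  0.    1.3  -0.34]
units [-7.47  0.25  7.6 ]
```

Call:
{"method": "move_arm", "body": {
  "translation": [
    [-1,0,0.6],
    [-1,0,0.6],
    [-1,0,0.6],
    [-1,0,0.6],
    [-1,0,0.6],
    [-1,0,0.6],
    [-1,0.25,0.6],
    [-0.45,0,0.3],
    [0,0,0],
    [0,0,0]
  ],
  "dr": [
    [0,0,0],
    [0,0,0],
    [0,0,0],
    [0,0,0],
    [0,0,0],
    [0,0,0],
    [0,0,0],
    [0,0,0],
    [0,0,0],
    [0,0,0]
  ],
  "gripper": [-1,-1,-1,-1,-1,-1,-1,-1,-1,-1]
}}

```text
time: 5.9
eef_pos: [0.4629, -0.2625, 0.3146]
orientation: [0.723, 0.691, 0.0, -0.001]
wrist_force: [0.4, 0.0, -0.0]
grip_width: 1.001
```

```bash
python3 - <<'E'
from h import *
rel([.4625,-.264,.252])
t=cap('top','top1');s=cap('side','side1')
a=cv2.resize(t['color'][190:320,310:460],None,fx=4,fy=4,interpolation=cv2.INTER_CUBIC)
b=cv2.resize(s['color'][210:360,220:400],None,fx=4,fy=4,interpolation=cv2.INTER_CUBIC)
cv2.imwrite('pics/t1.png',a);cv2.imwrite('pics/s1.png',b)
E
```

```text
t 5.9 pos [ 0.4629 -0.2625  0.3146] tool y deg -2.65 tilt [-6.e-04  9.e-04 -1.e+00] F [ 0.45  0.04 -0.03] grip 1.001 q [-0.65  0.12  1.91  0.    1.12 -0.6 ]
units [-0.08 -0.01  3.13]
```

View pics/s1.png

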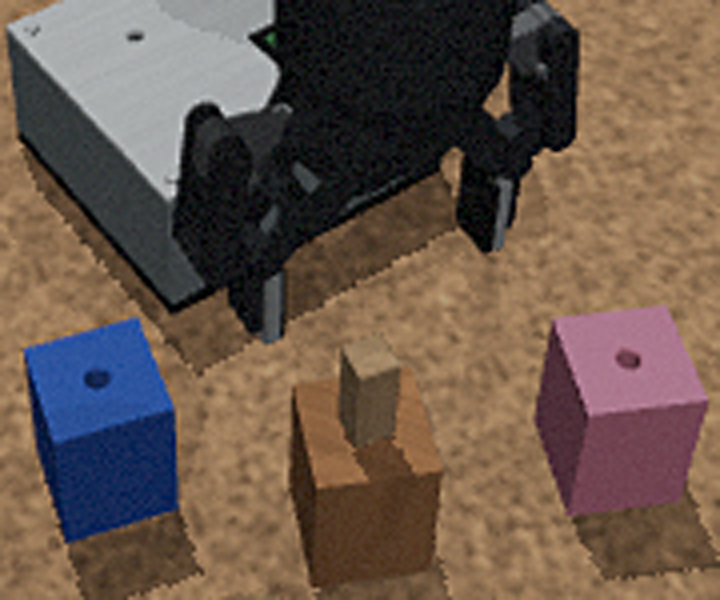

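View pics/t1.png

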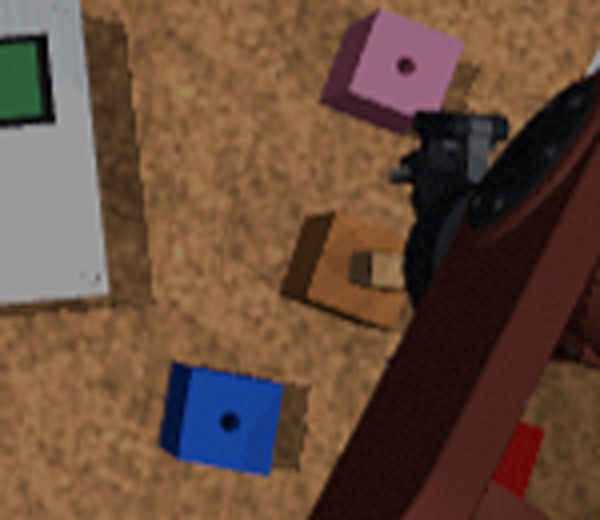

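```bash
python3 - <<'E'
from h import *
s=ld('side1')
m=lambda x,y:((x+.5)/4-.5+220,(y+.5)/4-.5+210)
A=onz(s,*m(262,336),.1546);B=onz(s,*m(486,246),.1546);print(A,B,(A+B)/2,np.linalg.norm(A-B))
print([np.round((proj(s,[.4629,-.2625,z])-[220,210])*4) for z in(.1546,.115,.07)])
E
```

```text
[ 0.41388001 -0.26489457  0.1546    ] [ 0.50803191 -0.26994503  0.1546    ] [ 0.46095596 -0.2674198   0.1546    ] 0.0942872598650355
[array([372., 277.]), array([367., 347.]), array([362., 419.])]
```

Call:
{"method": "move_arm", "body": {
  "translation": [
    [0,0,0.6],
    [0,0,0.6],
    [0,0,0.6],
    [0,0,0.6],
    [0,0,0.5],
    [0,0,0.2],
    [0,0,0],
    [0,0,0]
  ],
  "dr": [
    [0,0,0],
    [0,0,0],
    [0,0,0],
    [0,0,0],
    [0,0,0],
    [0,0,0],
    [0,0,0],
    [0,0,0]
  ],
  "gripper": [-1,-1,-1,-1,-1,-1,-1,-1]
}}

```text
time: 6.8
eef_pos: [0.4632, -0.2632, 0.2529]
orientation: [0.723, 0.691, 0.0, 0.0]
wrist_force: [0.0, -0.0, 0.2]
grip_width: 1.002
```

```bash
python3 - <<'E'
from h import *
rel([.4635,-.263,.252])
s=cap('side','side2')
b=cv2.resize(s['color'][230:360,220:400],None,fx=4,fy=4,interpolation=cv2.INTER_CUBIC)
cv2.imwrite('pics/s2.png',b)
E
```

```text
t 6.8 pos [ 0.4632 -0.2632  0.2529] tool y deg -2.64 tilt [ 4.e-04 -3.e-04 -1.e+00] F [ 0.01 -0.    0.16] grip 1.002 q [-0.65  0.21  1.94 -0.    0.99 -0.6 ]
units [0.01 0.01 0.05]
```

View pics/s2.png

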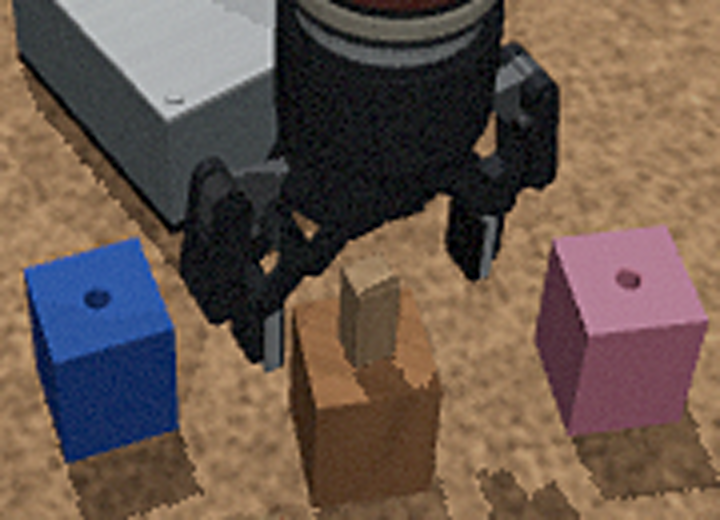

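The jaws straddle the handle at crop (370,310) and look centred. Closing now.

Call:
{"method": "move_arm", "body": {
  "translation": [
    [0,0,0],
    [0,0,0],
    [0,0,0],
    [0,0,0],
    [0,0,0],
    [0,0,0],
    [0,0,0],
    [0,0,0],
    [0,0,0],
    [0,0,0]
  ],
  "dr": [
    [0,0,0],
    [0,0,0],
    [0,0,0],
    [0,0,0],
    [0,0,0],
    [0,0,0],
    [0,0,0],
    [0,0,0],
    [0,0,0],
    [0,0,0]
  ],
  "gripper": [0.3,0.3,0.4,0.5,0.6,0.8,1,1,1,1],
  "newtons": 60
}}

```text
time: 7.85
eef_pos: [0.4631, -0.2631, 0.253]
orientation: [0.723, 0.691, 0.0, 0.0]
wrist_force: [-0.3, 0.3, 2.5]
grip_width: 0.202
```

```bash
python3 - <<'E'
from h import *
rel([.4635,-.263,.252])
s=cap('side','side3')
b=cv2.resize(s['color'][230:360,220:400],None,fx=4,fy=4,interpolation=cv2.INTER_CUBIC)
cv2.imwrite('pics/s3.png',b)
E
```

```text
t 7.85 pos [ 0.4631 -0.2631  0.253 ] tool y deg -2.64 tilt [ 3.e-04 -2.e-04 -1.e+00] F [-0.32  0.34  2.5 ] grip 0.202 q [-0.65  0.21  1.94 -0.    0.99 -0.6 ]
units [0.   0.02 0.05]
```

View pics/s3.png

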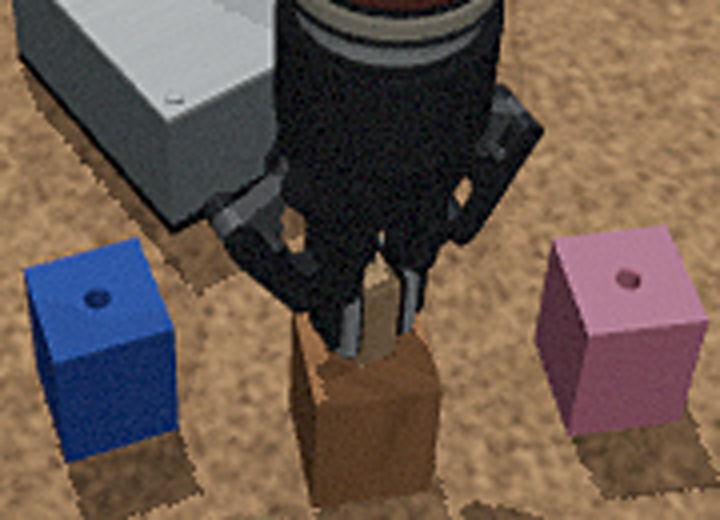

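Call:
{"method": "move_arm", "body": {
  "translation": [
    [0,0,-0.2],
    [0,0,-0.5],
    [0,0,-0.6],
    [0,0,-0.6],
    [0,0,-0.6],
    [0,0,-0.6],
    [0,0,-0.6],
    [0,0,-0.6],
    [0,0,-0.5],
    [0,0,-0.2],
    [0,0,0],
    [0,0,0]
  ],
  "dr": [
    [0,0,0],
    [0,0,0],
    [0,0,0],
    [0,0,0],
    [0,0,0],
    [0,0,0],
    [0,0,0],
    [0,0,0],
    [0,0,0],
    [0,0,0],
    [0,0,0],
    [0,0,0]
  ],
  "gripper": [1,1,1,1,1,1,1,1,1,1,1,1]
}}

```text
time: 9.1
eef_pos: [0.4628, -0.2628, 0.3523]
orientation: [0.723, 0.691, -0.0, -0.0]
wrist_force: [0.1, 0.2, -0.4]
grip_width: 0.203
```

```bash
python3 - <<'E'
from h import *
rel([.4631+.0263,-.2631+.2495,.353])
s=cap('side','side4')
b=cv2.resize(s['color'][170:320,220:400],None,fx=4,fy=4,interpolation=cv2.INTER_CUBIC)
cv2.imwrite('pics/s4.png',b)
t=cap('top','top4')
E
```

```text
t 9.1 pos [ 0.4628 -0.2628  0.3523] tool y deg -2.64 tilt [-7.e-04  5.e-04 -1.e+00] F [ 0.07  0.17 -0.42] grip 0.203 q [-0.65  0.07  1.88 -0.    1.19 -0.6 ]
units [12.51  0.75 -0.03]
```

View pics/s4.png

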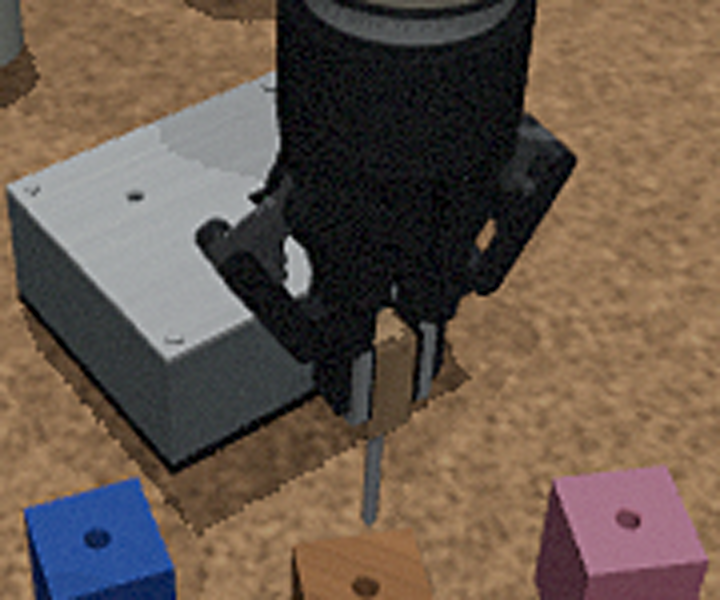

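View pics/top4.png

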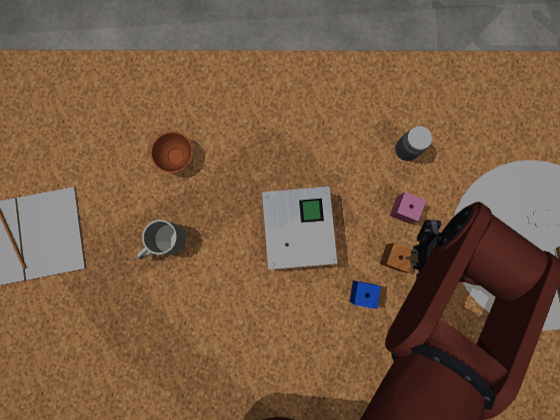

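```bash
python3 - <<'E'
from h import *
s=ld('side4');t=ld('top4')
m=lambda x,y:((x+.5)/4-.5+220,(y+.5)/4-.5+170)
T=onz(s,*m(370,523),.3523-.243);B=onz(s,*m(367,587),.0695);H=onz(s,*m(136,197),.0795)
print('tip',T,'bh',B,'H',H,'H-B',H-B,'H-T',H-T)
def dark(c,u0,v0,r=5):
    g=cv2.cvtColor(c['color'],cv2.COLOR_BGR2GRAY).astype(float)[v0-r:v0+r+1,u0-r:u0+r+1]
    w=np.clip(np.percentile(g,40)-15-g,0,None); yy,xx=np.mgrid[v0-r:v0+r+1,u0-r:u0+r+1]; return (w*xx).sum()/w.sum(),(w*yy).sum()/w.sum()
a=dark(t,287,244);b=dark(t,401,257,3);print(a,b, onz(t,*a,.079),onz(t,*b,.0695))
a=dark(s,253,219,4);print('side hole centroid',a,onz(s,*a,.079))
z=cv2.resize(t['color'][235:280,380:420],None,fx=12,fy=12,interpolation=cv2.INTER_CUBIC);cv2.imwrite('pics/t4.png',z)
E
```

```text
tip [ 0.46207463 -0.26501215  0.1093    ] bh [ 0.46255066 -0.26556673  0.0695    ] H [ 0.48689323 -0.0166906   0.0795    ] H-B [0.02434257 0.24887612 0.01      ] H-T [ 0.02481861  0.24832155 -0.0298    ]
(np.float64(286.4405737704918), np.float64(244.2202868852459)) (np.float64(400.4632768361582), np.float64(257.07909604519773)) [ 0.48995076 -0.01291393  0.079     ] [ 0.46448207 -0.26228737  0.0695    ]
side hole centroid (np.float64(253.40345368916797), np.float64(218.74097331240188)) [ 0.48694422 -0.01555944  0.079     ]
```

View pics/t4.png

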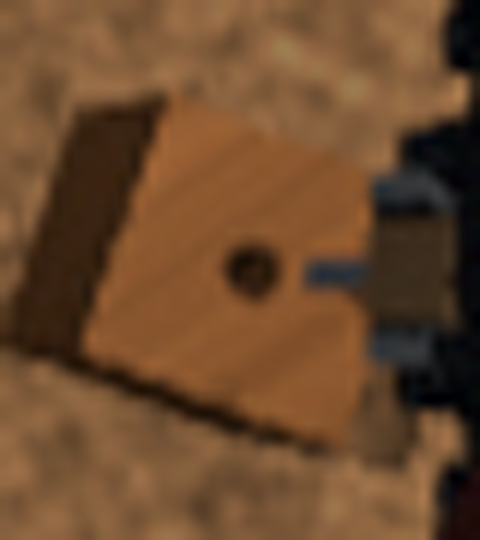

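Call:
{"method": "move_arm", "body": {
  "translation": [
    [0.5,0,0],
    [1,0,0],
    [1,0.2,0],
    [1,0.3,0],
    [1,0.2,0],
    [1,0,0],
    [1,0,0],
    [1,0,0],
    [1,0,0],
    [1,0,0],
    [1,0,0],
    [1,0,0]
  ],
  "dr": [
    [0,0,0],
    [0,0,0],
    [0,0,0],
    [0,0,0],
    [0,0,0],
    [0,0,0],
    [0,0,0],
    [0,0,0],
    [0,0,0],
    [0,0,0],
    [0,0,0],
    [0,0,0]
  ],
  "gripper": [1,1,1,1,1,1,1,1,1,1,1,1]
}}

```text
time: 10.4
eef_pos: [0.4871, -0.0324, 0.3522]
orientation: [0.723, 0.691, -0.0, -0.001]
wrist_force: [1.4, 0.5, -1.1]
grip_width: 0.203
```

Call:
{"method": "move_arm", "body": {
  "translation": [
    [0.6,0,0],
    [0.35,0,0.3],
    [0,0,0.3],
    [0,0,0],
    [0,0,0]
  ],
  "dr": [
    [0,0,0],
    [0,0,0],
    [0,0,0],
    [0,0,0],
    [0,0,0]
  ],
  "gripper": [1,1,1,1,1]
}}

```text
time: 10.9
eef_pos: [0.4883, -0.0154, 0.3401]
orientation: [0.723, 0.69, -0.0, -0.0]
wrist_force: [0.9, 0.2, -0.6]
grip_width: 0.205
```

```bash
python3 - <<'E'
from h import *
rel([.4628+.0255,-.2628+.2493,.353])
s=cap('side','side5')
b=cv2.resize(s['color'][150:240,200:320],None,fx=6,fy=6,interpolation=cv2.INTER_CUBIC)
cv2.imwrite('pics/s5.png',b)
t=cap('top','top5')
z=cv2.resize(t['color'][215:270,255:320],None,fx=10,fy=10,interpolation=cv2.INTER_CUBIC);cv2.imwrite('pics/t5.png',z)
E
```

```text
t 10.9 pos [ 0.4883 -0.0154  0.3401] tool y deg -2.68 tilt [-1.2e-03 -1.0e-04 -1.0e+00] F [ 0.9   0.2  -0.57] grip 0.205 q [-0.18 -0.01  1.99 -0.    1.16 -0.13]
units [ 0.1  -0.   -0.65]
```

View pics/s5.png

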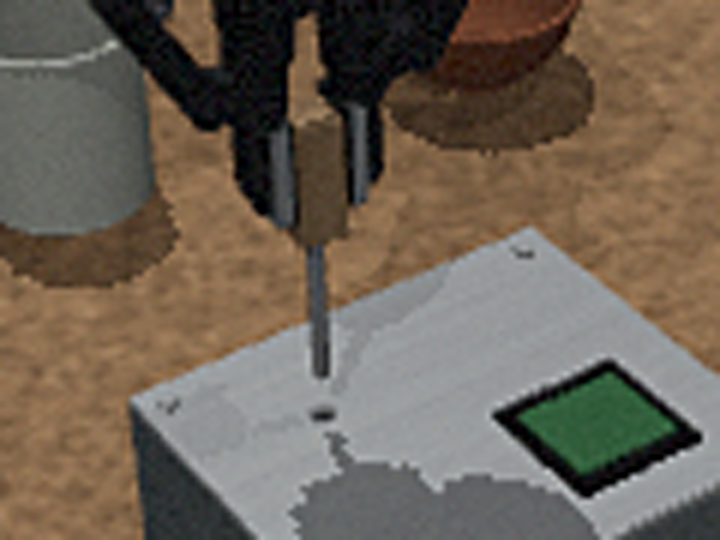

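View pics/t5.png

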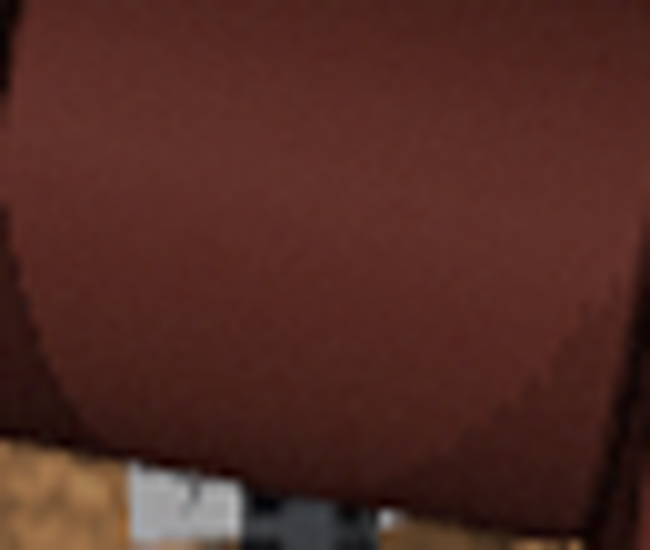

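```bash
python3 - <<'E'
from h import *
s=ld('side5');t=ld('top4')
m=lambda x,y:((x+.5)/6-.5+200,(y+.5)/6-.5+150)
for y in(375,377,379): print('tip',onz(s,*m(321,y),.0971))
print('hole',onz(s,*m(322,414),.0795))
tt=((308.5)/12-.5+380,(274.5)/12-.5+235)
T=onz(t,*tt,.1093);print('top tip',T, 'H-T',np.array([.48995,-.01291])-T[:2],'Htarget',T[:2])
R=np.array(monitor.get_obs()['orientation']);print((np.array([.4628,-.2628])+np.array([.48995,-.01291])-T[:2]))
E
```

```text
tip [ 0.48669647 -0.01637202  0.0971    ]
tip [ 0.48622255 -0.01730277  0.0971    ]
tip [ 0.48574958 -0.01823166  0.0971    ]
hole [ 0.48665065 -0.01550109  0.0795    ]
top tip [ 0.46370747 -0.26135793  0.1093    ] H-T [0.02624253 0.24844793] Htarget [ 0.46370747 -0.26135793]
[ 0.48904253 -0.01435207]
```

Call:
{"method": "move_arm", "body": {
  "translation": [
    [0.07,0.02,0.2],
    [0,0,0.3],
    [0,0,0.2],
    [0,0,0],
    [0,0,0]
  ],
  "dr": [
    [0,0,0],
    [0,0,0],
    [0,0,0],
    [0,0,0],
    [0,0,0]
  ],
  "gripper": [1,1,1,1,1]
}}

```text
time: 11.5
eef_pos: [0.4888, -0.0135, 0.3264]
orientation: [0.723, 0.691, -0.0, -0.0]
wrist_force: [0.1, 0.7, -1.0]
grip_width: 0.201
```

```bash
python3 - <<'E'
from h import *
rel([.4888,-.0140,.326])
s=cap('side','side6')
b=cv2.resize(s['color'][190:235,225:285],None,fx=12,fy=12,interpolation=cv2.INTER_CUBIC)
cv2.imwrite('pics/s6.png',b)
E
```

```text
t 11.5 pos [ 0.4888 -0.0135  0.3264] tool y deg -2.64 tilt [-6.e-04  1.e-04 -1.e+00] F [ 0.09  0.72 -0.98] grip 0.201 q [-0.17  0.01  2.    0.    1.13 -0.13]
units [-0.03  0.    0.02]
```

View pics/s6.png

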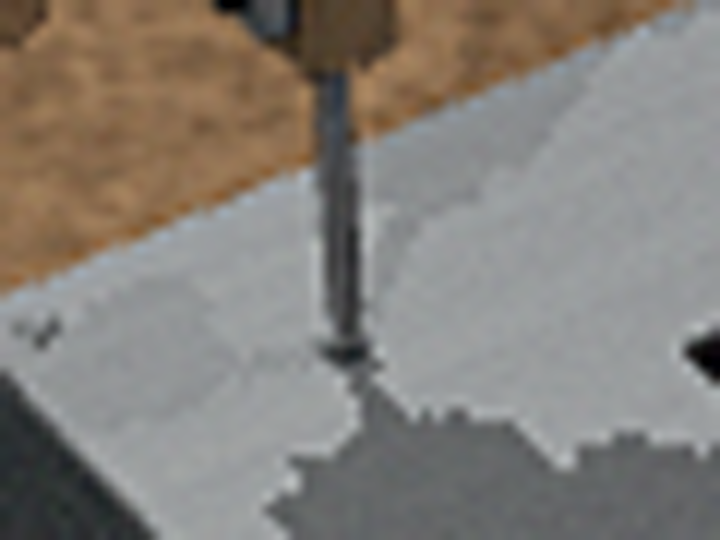

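The tip, at crop (345,335), is about 3 mm above the hole at (346,352), and its drop projects onto the hole's centre. Entering gently.

Call:
{"method": "move_arm", "body": {
  "translation": [
    [0,0,0.1],
    [0,0,0.1],
    [0,0,0.1],
    [0,0,0]
  ],
  "dr": [
    [0,0,0],
    [0,0,0],
    [0,0,0],
    [0,0,0]
  ],
  "gripper": [1,1,1,1]
}}

```text
time: 11.95
eef_pos: [0.4887, -0.0135, 0.3203]
orientation: [0.723, 0.691, -0.0, -0.0]
wrist_force: [0.0, -0.1, -1.2]
grip_width: 0.205
```

Call:
{"method": "move_arm", "body": {
  "translation": [
    [0,0,0.1],
    [0,0,0.1],
    [0,0,0.1],
    [0,0,0]
  ],
  "dr": [
    [0,0,0],
    [0,0,0],
    [0,0,0],
    [0,0,0]
  ],
  "gripper": [1,1,1,1]
}}

```text
time: 12.35
eef_pos: [0.4887, -0.0134, 0.3143]
orientation: [0.723, 0.691, -0.0, -0.0]
wrist_force: [0.5, -0.1, -0.3]
grip_width: 0.202
```

Call:
{"method": "move_arm", "body": {
  "translation": [
    [0,0,0.1],
    [0,0,0.1],
    [0,0,0.1],
    [0,0,0]
  ],
  "dr": [
    [0,0,0],
    [0,0,0],
    [0,0,0],
    [0,0,0]
  ],
  "gripper": [1,1,1,1]
}}

```text
time: 12.75
eef_pos: [0.4887, -0.0135, 0.3083]
orientation: [0.723, 0.691, -0.0, -0.0]
wrist_force: [-0.3, 1.3, -0.9]
grip_width: 0.203
```

Call:
{"method": "move_arm", "body": {
  "translation": [
    [0,0,0.1],
    [0,0,0.05],
    [0,0,0]
  ],
  "dr": [
    [0,0,0],
    [0,0,0],
    [0,0,0]
  ],
  "gripper": [1,1,1]
}}

```text
time: 13.05
eef_pos: [0.4888, -0.0135, 0.3055]
orientation: [0.723, 0.691, -0.0, -0.0]
wrist_force: [0.4, 0.1, -0.9]
grip_width: 0.206
```

Call:
{"method": "move_arm", "body": {
  "translation": [
    [0,0,0.1],
    [0,0,0.05],
    [0,0,0]
  ],
  "dr": [
    [0,0,0],
    [0,0,0],
    [0,0,0]
  ],
  "gripper": [1,1,1]
}}

```text
time: 13.35
eef_pos: [0.4891, -0.0135, 0.303]
orientation: [0.723, 0.691, 0.0, 0.0]
wrist_force: [-0.2, -0.3, 1.4]
grip_width: 0.201
```

Call:
{"method": "move_arm", "body": {
  "translation": [
    [0,0,0.1],
    [0,0,0.05],
    [0,0,0]
  ],
  "dr": [
    [0,0,0],
    [0,0,0],
    [0,0,0]
  ],
  "gripper": [1,1,1]
}}

```text
time: 13.65
eef_pos: [0.4893, -0.0136, 0.3006]
orientation: [0.723, 0.691, 0.0, 0.0]
wrist_force: [-1.1, 0.1, 5.5]
grip_width: 0.204
```

Call:
{"method": "move_arm", "body": {
  "translation": [
    [0,0,0.05],
    [0,0,0],
    [0,0,0]
  ],
  "dr": [
    [0,0,0],
    [0,0,0],
    [0,0,0]
  ],
  "gripper": [1,1,1]
}}

```text
time: 13.95
eef_pos: [0.4893, -0.0136, 0.2998]
orientation: [0.723, 0.691, 0.0, 0.0]
wrist_force: [-1.4, 0.5, 5.5]
grip_width: 0.204
```

Call:
{"method": "move_arm", "body": {
  "translation": [
    [0,0,0.05],
    [0,0,0],
    [0,0,0]
  ],
  "dr": [
    [0,0,0],
    [0,0,0],
    [0,0,0]
  ],
  "gripper": [1,1,1]
}}

```text
time: 14.25
eef_pos: [0.4894, -0.0135, 0.299]
orientation: [0.723, 0.691, 0.0, 0.0]
wrist_force: [-1.7, 0.2, 8.7]
grip_width: 0.202
```

```bash
python3 - <<'E'
from h import *
rel([.4888,-.0140,.2985])
s=cap('side','side7')
b=cv2.resize(s['color'][150:290,190:370],None,fx=4,fy=4,interpolation=cv2.INTER_CUBIC)
cv2.imwrite('pics/s7.png',b)
E
```

```text
t 14.25 pos [ 0.4894 -0.0135  0.299 ] tool y deg -2.63 tilt [ 9.e-04 -2.e-04 -1.e+00] F [-1.66  0.18  8.69] grip 0.202 q [-0.17  0.05  2.02 -0.    1.08 -0.13]
units [-0.02 -0.03  0.02]
```

View pics/s7.png

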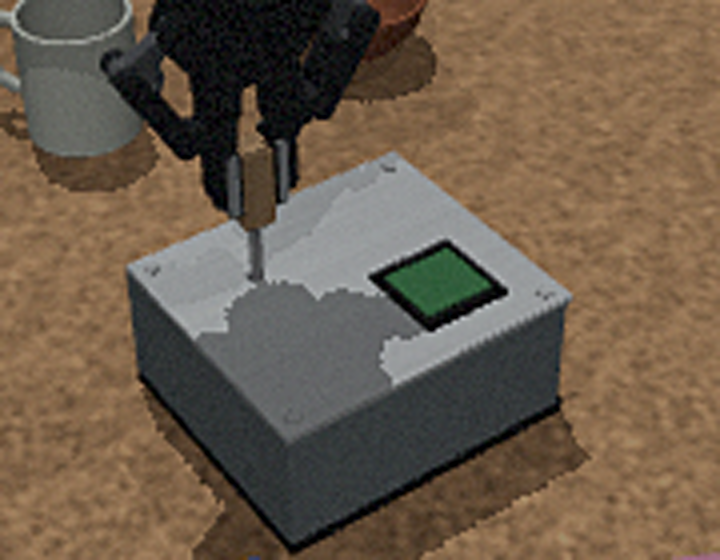

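Call:
{"method": "move_arm", "body": {
  "translation": [
    [0,0,0.04],
    [0,0,0],
    [0,0,0]
  ],
  "dr": [
    [0,0,0],
    [0,0,0],
    [0,0,0]
  ],
  "gripper": [1,1,1]
}}

```text
time: 14.6
eef_pos: [0.4894, -0.0136, 0.2983]
orientation: [0.723, 0.691, 0.0, 0.0]
wrist_force: [-2.9, 0.5, 7.5]
grip_width: 0.203
```

Call:
{"method": "move_arm", "body": {
  "translation": [
    [0,0,0.03],
    [0,0,0],
    [0,0,0]
  ],
  "dr": [
    [0,0,0],
    [0,0,0],
    [0,0,0]
  ],
  "gripper": [1,1,1]
}}

```text
time: 14.9
eef_pos: [0.4895, -0.0136, 0.2979]
orientation: [0.723, 0.691, 0.0, 0.0]
wrist_force: [-2.3, 1.0, 8.4]
grip_width: 0.2
```

```bash
python3 - <<'E'
from h import *
rel([.4888,-.0140,.2985])
s=cap('side','side8')
b=cv2.resize(s['color'][150:290,190:370],None,fx=4,fy=4,interpolation=cv2.INTER_CUBIC)
cv2.imwrite('pics/s8.png',b)
o=monitor.get_obs();print(o['wrist_force'])
E
```

```text
t 14.9 pos [ 0.4895 -0.0136  0.2979] tool y deg -2.63 tilt [ 1.e-03 -2.e-04 -1.e+00] F [-2.31  1.    8.43] grip 0.2 q [-0.17  0.05  2.02 -0.    1.07 -0.13]
units [-0.02 -0.03 -0.03]
[-1.5719169   0.66932746  7.01139722]
```

View pics/s8.png

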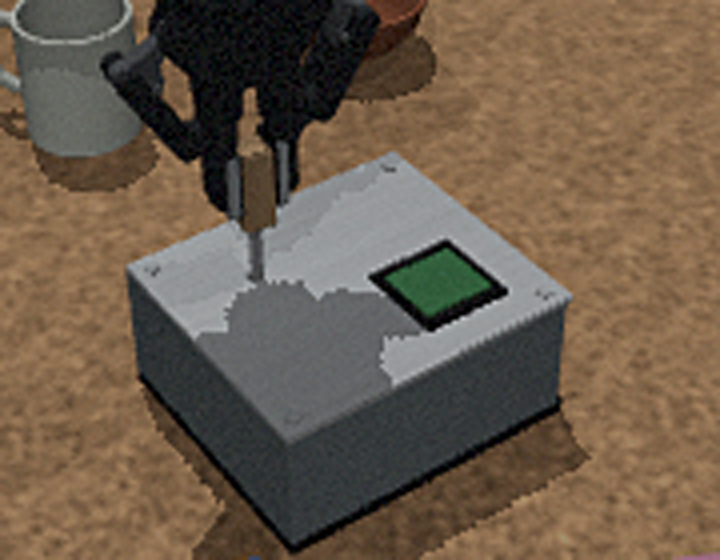

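Call:
{"method": "move_arm", "body": {
  "translation": [
    [0,0,0.04],
    [0,0,0],
    [0,0,0]
  ],
  "dr": [
    [0,0,0],
    [0,0,0],
    [0,0,0]
  ],
  "gripper": [1,1,1]
}}

```text
time: 15.25
eef_pos: [0.4895, -0.0136, 0.2971]
orientation: [0.723, 0.691, 0.0, 0.0]
wrist_force: [-2.3, 0.6, 9.3]
grip_width: 0.203
```

```bash
python3 - <<'E'
from h import *
rel([.4888,-.0140,.2985])
f=[]
for i in range(5):
    s=cap('side' if i%2 else 'top','x9%d'%i); f.append(monitor.get_obs()['wrist_force'][2])
print(np.round(f,1),np.mean(f),monitor.get_obs()['eef_pos'])
E
```

```text
t 15.25 pos [ 0.4895 -0.0136  0.2971] tool y deg -2.63 tilt [ 1.e-03 -2.e-04 -1.e+00] F [-2.28  0.65  9.33] grip 0.203 q [-0.17  0.05  2.02 -0.    1.07 -0.13]
units [-0.02 -0.03 -0.07]
[8.4 9.1 8.6 9.4 7.6] 8.62921693712074 [ 0.48945686 -0.01357182  0.29712379]
```

View pics/x93.png

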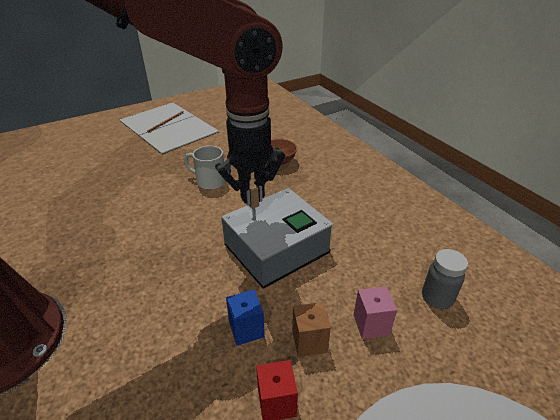

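View pics/x94.png

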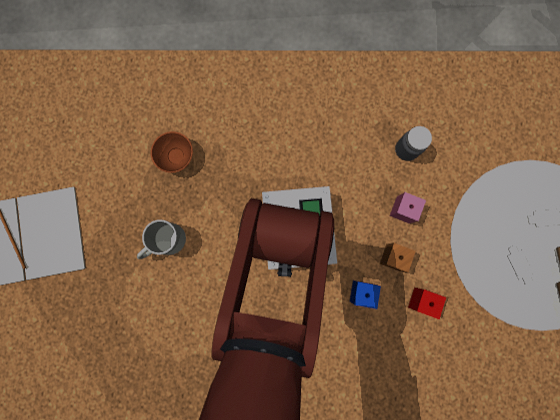

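Call:
{"method": "move_arm", "body": {
  "translation": [
    [0,0,0.03],
    [0,0,0],
    [0,0,0]
  ],
  "dr": [
    [0,0,0],
    [0,0,0],
    [0,0,0]
  ],
  "gripper": [1,1,1]
}}

```text
time: 15.8
eef_pos: [0.4894, -0.0136, 0.2963]
orientation: [0.723, 0.691, 0.0, 0.0]
wrist_force: [-2.7, 0.7, 8.3]
grip_width: 0.205
```

```bash
cat > chk.py <<'E'
from h import *
import sys
f=[]
for i in range(5):
    s=cap('top',sys.argv[1]+'%d'%i); f.append(monitor.get_obs()['wrist_force'])
print(np.round(f,1)[:,2],np.mean(f,0),monitor.get_obs()['eef_pos'],monitor.get_obs()['time'])
a=ld('x94')['color'].astype(int);b=s['color'].astype(int);print('diff +x side',np.abs(a-b)[155:190,255:345].mean())
E
python3 chk.py x10
```

```text
[7.4 7.7 7.5 7.1 8. ] [-2.53458382  0.07723087  7.54955849] [ 0.48937996 -0.01358926  0.29632443] 16.05
diff +x side 14.932486772486772
```

Force eased and the picture beyond the +x face changed, so I'll look.

```bash
python3 - <<'E'
from h import *
t=ld('x104');cv2.imwrite('pics/t10z.png',cv2.resize(t['color'][120:290,230:370],None,fx=3.5,fy=3.5,interpolation=cv2.INTER_CUBIC))
E
```

```text
(no output)
```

View pics/t10z.png

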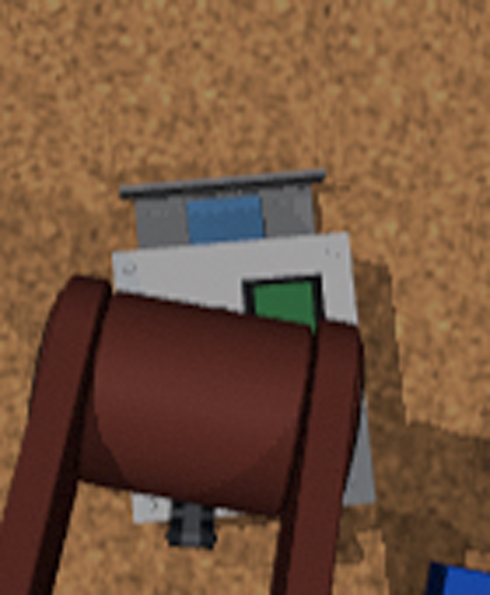

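The tray is out, seen at crop (225,210) beyond the +x face. Now I'll withdraw straight up.

Call:
{"method": "move_arm", "body": {
  "translation": [
    [0,0,-0.1],
    [0,0,-0.2],
    [0,0,-0.3],
    [0,0,-0.4],
    [0,0,-0.4],
    [0,0,-0.4],
    [0,0,-0.4],
    [0,0,-0.4],
    [0,0,-0.2],
    [0,0,0],
    [0,0,0]
  ],
  "dr": [
    [0,0,0],
    [0,0,0],
    [0,0,0],
    [0,0,0],
    [0,0,0],
    [0,0,0],
    [0,0,0],
    [0,0,0],
    [0,0,0],
    [0,0,0],
    [0,0,0]
  ],
  "gripper": [1,1,1,1,1,1,1,1,1,1,1]
}}

```text
time: 17.15
eef_pos: [0.4888, -0.0135, 0.3508]
orientation: [0.723, 0.691, -0.0, -0.0]
wrist_force: [0.9, 0.7, -1.1]
grip_width: 0.203
```

```bash
python3 - <<'E'
from h import *
rel([.4629,-.2629,.3523])
s=cap('side','side11')
b=cv2.resize(s['color'][150:240,200:320],None,fx=6,fy=6,interpolation=cv2.INTER_CUBIC)
cv2.imwrite('pics/s11.png',b)
m=lambda x,y:((x+.5)/6-.5+200,(y+.5)/6-.5+150)
E
```

```text
t 17.15 pos [ 0.4888 -0.0135  0.3508] tool y deg -2.64 tilt [-2.e-04  0.e+00 -1.e+00] F [ 0.91  0.68 -1.06] grip 0.203 q [-0.17 -0.02  1.98 -0.    1.18 -0.13]
units [-12.52  -0.72  -0.07]
```

View pics/s11.png

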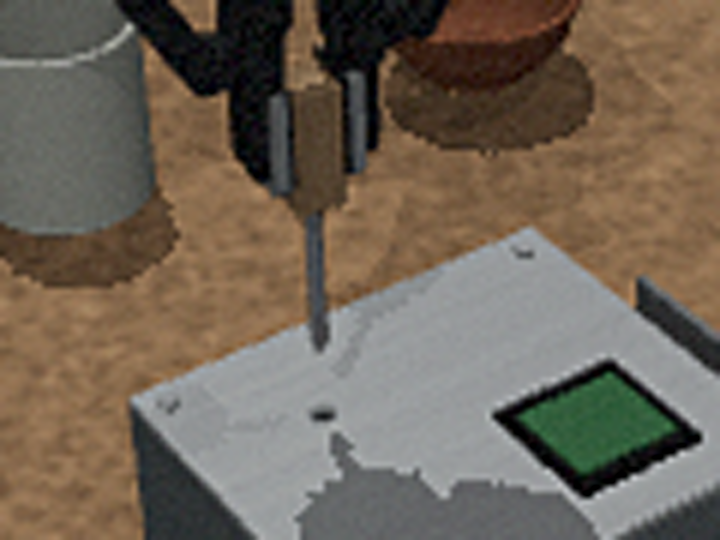

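The pin has not moved in the grip: the pads and handle foot stand as before. Returning to the block.

Call:
{"method": "move_arm", "body": {
  "translation": [
    [-0.5,0,0],
    [-1,0,0],
    [-1,-0.2,0],
    [-1,-0.3,0],
    [-1,-0.22,0],
    [-1,0,0],
    [-1,0,0],
    [-1,0,0],
    [-1,0,0],
    [-1,0,0],
    [-1,0,0],
    [-1,0,0]
  ],
  "dr": [
    [0,0,0],
    [0,0,0],
    [0,0,0],
    [0,0,0],
    [0,0,0],
    [0,0,0],
    [0,0,0],
    [0,0,0],
    [0,0,0],
    [0,0,0],
    [0,0,0],
    [0,0,0]
  ],
  "gripper": [1,1,1,1,1,1,1,1,1,1,1,1]
}}

```text
time: 18.4
eef_pos: [0.4634, -0.244, 0.3504]
orientation: [0.723, 0.691, -0.0, -0.0]
wrist_force: [-0.7, -0.2, -1.3]
grip_width: 0.199
```

Call:
{"method": "move_arm", "body": {
  "translation": [
    [-0.7,0,0.3],
    [-0.3,0,0.4],
    [0,0,0.3],
    [0,0,0],
    [0,0,0]
  ],
  "dr": [
    [0,0,0],
    [0,0,0],
    [0,0,0],
    [0,0,0],
    [0,0,0]
  ],
  "gripper": [1,1,1,1,1]
}}

```text
time: 18.9
eef_pos: [0.4629, -0.2618, 0.3302]
orientation: [0.723, 0.691, -0.0, -0.001]
wrist_force: [0.0, -0.4, -1.3]
grip_width: 0.202
```

```bash
python3 - <<'E'
from h import *
rel([.4630,-.2630,.32])
s=cap('side','side12')
b=cv2.resize(s['color'][250:340,250:370],None,fx=6,fy=6,interpolation=cv2.INTER_CUBIC)
cv2.imwrite('pics/s12.png',b)
t=cap('top','top12')
z=cv2.resize(t['color'][235:280,380:420],None,fx=12,fy=12,interpolation=cv2.INTER_CUBIC);cv2.imwrite('pics/t12.png',z)
E
```

```text
t 18.9 pos [ 0.4629 -0.2618  0.3302] tool y deg -2.59 tilt [-0.0012  0.0012 -1.    ] F [ 0.02 -0.38 -1.28] grip 0.202 q [-0.65  0.1   1.9   0.    1.15 -0.6 ]
units [-0.06  0.01  0.51]
```

View pics/s12.png

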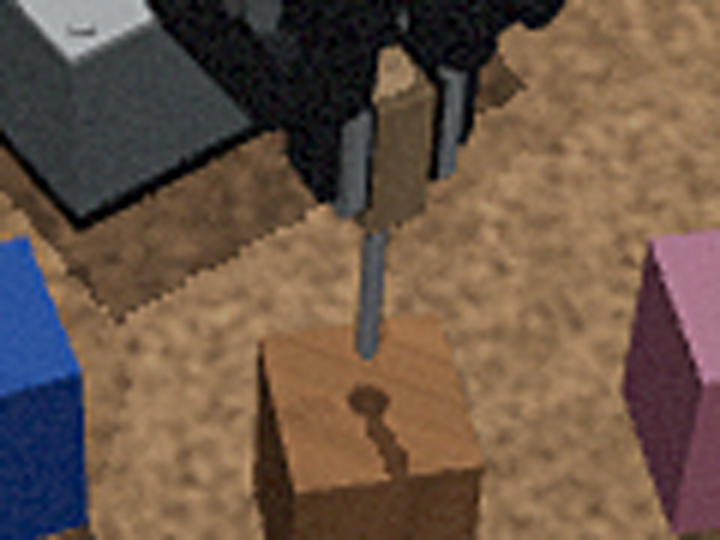

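View pics/t12.png

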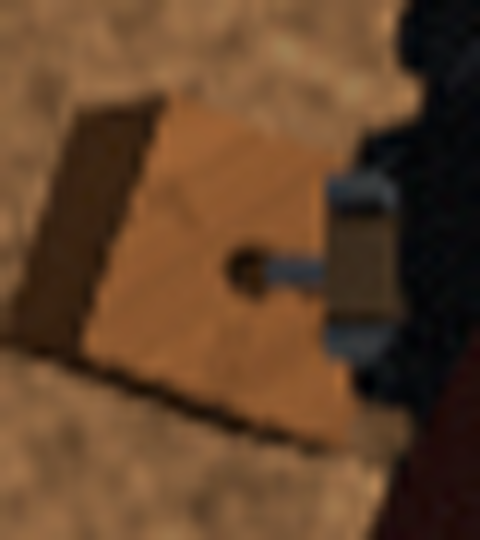

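Call:
{"method": "move_arm", "body": {
  "translation": [
    [-0.04,0,0.2],
    [0,0,0.3],
    [0,0,0.3],
    [0,0,0.2],
    [0,0,0]
  ],
  "dr": [
    [0,0,0],
    [0,0,0],
    [0,0,0],
    [0,0,0],
    [0,0,0]
  ],
  "gripper": [1,1,1,1,1]
}}

```text
time: 19.5
eef_pos: [0.4626, -0.2631, 0.3097]
orientation: [0.723, 0.691, -0.0, -0.001]
wrist_force: [-0.2, 0.6, -0.9]
grip_width: 0.201
```

Call:
{"method": "move_arm", "body": {
  "translation": [
    [0,0,0.2],
    [0,0,0.3],
    [0,0,0.3],
    [0,0,0.2],
    [0,0,0]
  ],
  "dr": [
    [0,0,0],
    [0,0,0],
    [0,0,0],
    [0,0,0],
    [0,0,0]
  ],
  "gripper": [1,1,1,1,1]
}}

```text
time: 20.0
eef_pos: [0.4626, -0.2631, 0.2898]
orientation: [0.723, 0.691, -0.0, -0.001]
wrist_force: [-0.9, -0.3, -0.0]
grip_width: 0.2
```

Call:
{"method": "move_arm", "body": {
  "translation": [
    [0,0,0.3],
    [0,0,0.4],
    [0,0,0.4],
    [0,0,0.3],
    [0,0,0.2],
    [0,0,0]
  ],
  "dr": [
    [0,0,0],
    [0,0,0],
    [0,0,0],
    [0,0,0],
    [0,0,0],
    [0,0,0]
  ],
  "gripper": [1,1,1,1,1,1]
}}

```text
time: 20.6
eef_pos: [0.4627, -0.2631, 0.2579]
orientation: [0.723, 0.691, -0.0, -0.001]
wrist_force: [-0.3, -0.0, -0.8]
grip_width: 0.206
```

Going in freely. A gentle last 5 mm to seat it.

Call:
{"method": "move_arm", "body": {
  "translation": [
    [0,0,0.1],
    [0,0,0.1],
    [0,0,0],
    [0,0,0]
  ],
  "dr": [
    [0,0,0],
    [0,0,0],
    [0,0,0],
    [0,0,0]
  ],
  "gripper": [1,1,1,1]
}}

```text
time: 21.0
eef_pos: [0.4631, -0.2634, 0.2551]
orientation: [0.723, 0.691, 0.0, 0.0]
wrist_force: [0.1, 0.7, -0.5]
grip_width: 0.203
```

Call:
{"method": "move_arm", "body": {
  "translation": [
    [0,0,0.05],
    [0,0,0],
    [0,0,0]
  ],
  "dr": [
    [0,0,0],
    [0,0,0],
    [0,0,0]
  ],
  "gripper": [1,1,1]
}}

```text
time: 21.3
eef_pos: [0.463, -0.2634, 0.254]
orientation: [0.723, 0.691, -0.0, 0.0]
wrist_force: [-0.1, -0.1, -0.8]
grip_width: 0.202
```

```bash
python3 - <<'E'
from h import *
rel([.4630,-.2630,.253])
s=cap('side','side13')
b=cv2.resize(s['color'][250:340,250:370],None,fx=6,fy=6,interpolation=cv2.INTER_CUBIC)
cv2.imwrite('pics/s13.png',b)
E
```

```text
t 21.3 pos [ 0.463  -0.2634  0.254 ] tool y deg -2.63 tilt [ 0.e+00 -1.e-04 -1.e+00] F [-0.09 -0.1  -0.82] grip 0.202 q [-0.65  0.21  1.94 -0.    1.   -0.6 ]
units [ 0.02 -0.    0.05]
```

View pics/s13.png

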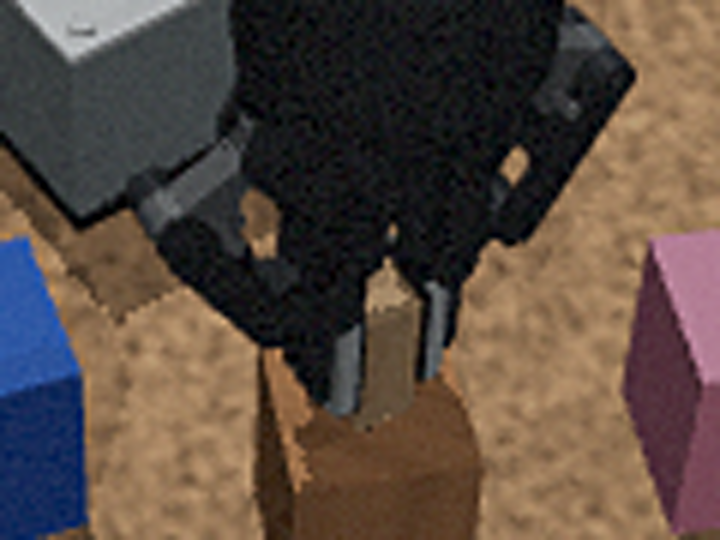

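Call:
{"method": "move_arm", "body": {
  "translation": [
    [0,0,0.05],
    [0,0,0],
    [0,0,0]
  ],
  "dr": [
    [0,0,0],
    [0,0,0],
    [0,0,0]
  ],
  "gripper": [1,1,1]
}}

```text
time: 21.65
eef_pos: [0.4631, -0.2634, 0.253]
orientation: [0.723, 0.691, 0.0, 0.0]
wrist_force: [-0.0, -0.5, -0.5]
grip_width: 0.205
```

Call:
{"method": "move_arm", "body": {
  "translation": [
    [0,0,0.03],
    [0,0,0],
    [0,0,0]
  ],
  "dr": [
    [0,0,0],
    [0,0,0],
    [0,0,0]
  ],
  "gripper": [1,1,1]
}}

```text
time: 21.95
eef_pos: [0.4631, -0.2635, 0.2529]
orientation: [0.723, 0.691, -0.0, 0.0]
wrist_force: [-2.5, 0.3, 4.5]
grip_width: 0.207
```

The foot is seated, with 4.5 N at the same height as at the grasp. Letting go.

Call:
{"method": "move_arm", "body": {
  "translation": [
    [0,0,0],
    [0,0,0],
    [0,0,0],
    [0,0,0],
    [0,0,0],
    [0,0,0],
    [0,0,0],
    [0,0,0]
  ],
  "dr": [
    [0,0,0],
    [0,0,0],
    [0,0,0],
    [0,0,0],
    [0,0,0],
    [0,0,0],
    [0,0,0],
    [0,0,0]
  ],
  "gripper": [0.4,0.2,0,-0.3,-0.6,-1,-1,-1]
}}

```text
time: 22.75
eef_pos: [0.463, -0.2634, 0.2523]
orientation: [0.723, 0.691, 0.0, 0.0]
wrist_force: [0.3, 0.8, 0.7]
grip_width: 1.004
```

Call:
{"method": "move_arm", "body": {
  "translation": [
    [0,0,-0.3],
    [0,0,-0.6],
    [0,0,-0.8],
    [0,0,-1],
    [0,0,-1],
    [0,0,-1],
    [0,0,-1],
    [0,0,-0.6],
    [0,0,-0.2],
    [0,0,0]
  ],
  "dr": [
    [0,0,0],
    [0,0,0],
    [0,0,0],
    [0,0,0],
    [0,0,0],
    [0,0,0],
    [0,0,0],
    [0,0,0],
    [0,0,0],
    [0,0,0]
  ],
  "gripper": [-1,-1,-1,-1,-1,-1,-1,-1,-1,-1]
}}

```text
time: 23.75
eef_pos: [0.4631, -0.2634, 0.3831]
orientation: [0.723, 0.691, 0.0, 0.001]
wrist_force: [0.6, -0.3, -0.6]
grip_width: 1.001
```

```bash
python3 - <<'E'
from h import *
rel([.4630,-.2630,.253])
s=cap('side','side14');t=cap('top','top14')
b=cv2.resize(s['color'][250:360,270:370],None,fx=5,fy=5,interpolation=cv2.INTER_CUBIC)
a=cv2.resize(ld('side0')['color'][250:360,270:370],None,fx=5,fy=5,interpolation=cv2.INTER_CUBIC)
cv2.imwrite('pics/s14.png',np.hstack([a,b])[:, :][:, ::1] if 0 else cv2.resize(np.hstack([a,b]),(800,440)))
E
```

```text
t 23.75 pos [ 0.4631 -0.2634  0.3831] tool y deg -2.63 tilt [ 1.1e-03 -9.0e-04 -1.0e+00] F [ 0.59 -0.34 -0.56] grip 1.001 q [-0.65  0.04  1.85 -0.    1.25 -0.6 ]
units [ 0.03 -0.01  6.5 ]
```

View pics/s14.png

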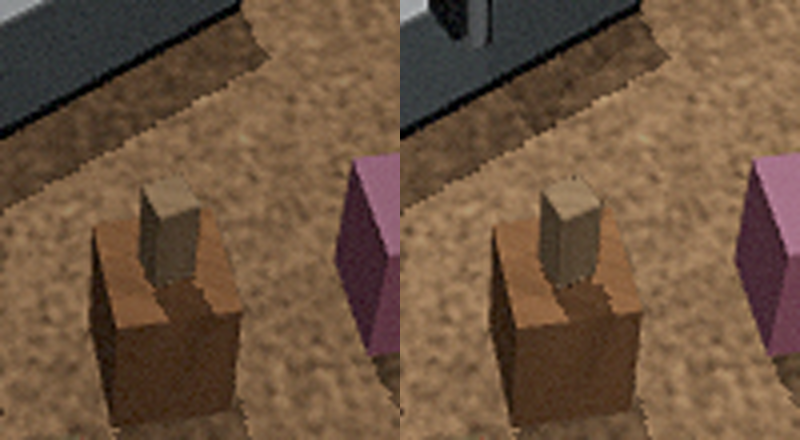

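View pics/top14.png

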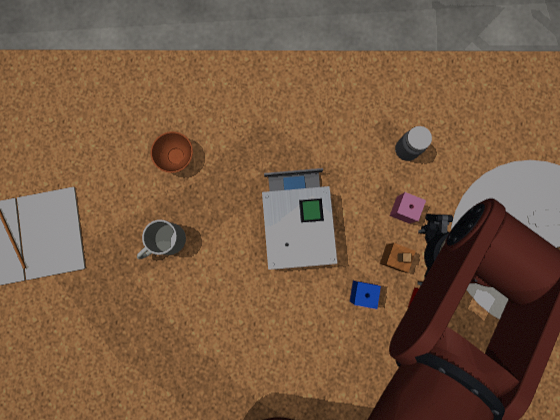

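View pics/side14.png

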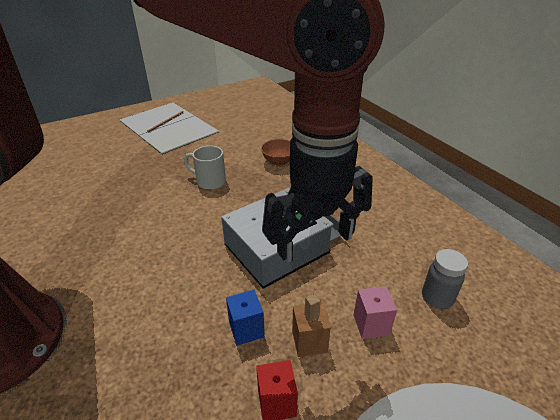

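```bash
python3 - <<'E'
from h import *
out=[]
for n in('top0','top14'):
    t=ld(n);out.append(cv2.resize(t['color'][245:272,390:417],None,fx=14,fy=14,interpolation=cv2.INTER_CUBIC))
    I=cv2.resize(t['color'],None,fx=8,fy=8,interpolation=cv2.INTER_CUBIC).astype(int)
    for th in(60,65,70,75):
        M=(I[...,0]>th).astype(np.uint8);roi=np.zeros_like(M);roi[250*8:265*8,401*8:413*8]=1;M&=roi
        c=max(cv2.findContours(M,0,1)[0],key=cv2.contourArea);r=cv2.minAreaRect(c);bx=(cv2.boxPoints(r)+.5)/8-.5
        w=np.array([onz(t,*p,.115)[:2] for p in bx]);e=w[1]-w[0];print(n,th,np.round(w.mean(0),4),np.round(np.degrees(np.arctan2(e[1],e[0]))%90,1))
cv2.imwrite('pics/hc.png',np.hstack(out))
E
```

```text
top0 60 [ 0.4642 -0.2627] 87.0
top0 65 [ 0.464  -0.2627] 86.4
top0 70 [ 0.4637 -0.2626] 87.0
top0 75 [ 0.459  -0.2592] 0.5
top14 60 [ 0.4647 -0.2628] 0.5
top14 65 [ 0.4646 -0.2628] 88.5
top14 70 [ 0.4646 -0.2627] 0.5
top14 75 [ 0.4648 -0.2627] 87.2
```

View pics/hc.png

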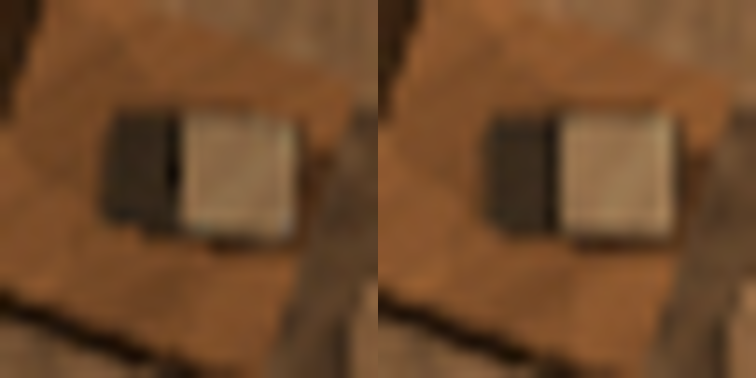

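The pin stands upright and home at the same spot, turned only a few degrees. The tray is out, and the mug, jar and bowl have not moved. Handing in.

```bash
python3 - <<'E'
from h import *
print(order.finish_job())
E
```

```text
the job is handed in; nothing more can be done
None
```

The tray is open and the release pin is back in its wooden block, and I handed the job in at about 24 s of robot time. I pressed the latch through the hole until the tray sprang out. The pressing force averaged about 8.6 N on the wrist sensor (highest reading 9.4 N), against the 18 N limit.

**Last checks:**
- **Tray:** the final top picture shows it out.
- **Pin:** it went fully home at the same height it was grasped, with 4.5 N of contact. It stands upright within about 1 mm of where it started.
- **Robot:** the gripper is open and clear of everything.
- **Mug, jar and bowl:** they look unmoved in the pictures; I didn't measure them.

**What disagreed:**
- **Handle angle:** the handle is turned a few degrees from its starting angle, because it aligned to the jaws when I gripped it.
- **Cameras:** the two cameras differed by about 3–4 mm on absolute positions. I steered by the distance between the pin and the holes, which they agreed on to within about 1.5 mm.

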